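# Back off the eccentric cam and slide a shoe last up to its toe stop

## Task

On the shoemaker's lasting jig, push the post of the eccentric cam round with your fingertips until the cam's low point faces the slide's lug, and only then push the slide forward by its back plate until it is fully home and has moved the wooden last up against the toe stop. Nothing is to be gripped or lifted: do not touch the last itself, do not push on the slide while the cam is still in its way, and leave the small things around the jig (tin, spool, heel block, awl) where they are. Finish with the hand clear.

Things in the scene. Friction and masses are not known exactly. Their poses are not given: they have to be found in the camera images.
- jig: The lasting jig, a plywood fixture screwed to the table. Origin on the table surface; its x axis is 'forward', the way slide and last travel; y left, z up. Jig coordinates below are in this frame, mm. Base plate x -100 to 370, y -60 to 60, with a wing y 60 to 170 at x -55 to 95; top at z 18. All on it but the cam post and the last stays below z 76.
- slide (a joint): Position of the heel slide along the jig's +x, m: 0 = fully back, 0.036 = fully home (end stop); starts within 6 mm of fully back. A steel bar with a back plate, a side lug and a heel pad. Friction about 2 N, and 2 to 3 N more for the last; it stays where it is left.
- push_face (a point): Point on the rear face of the slide's upright aluminium back plate, mid-width, 60 mm above the table: jig (-60, 0, 60) when the slide joint is 0; moves with the slide. The plate is 60 wide in y, 10 thick, z 20 to 76.
- lug_face (a point): Point on the front face of the slide's steel side lug, opposite the cam's pivot: jig (-23.5, 105, 27) when the slide joint is 0; moves with the slide. The lug is 16 thick, z 20 to 34, and reaches left to jig y 130. It runs into the cam's edge unless the cam is at its low point.
- heel_pad (a point): Centre of the rubber face of the slide's heel pad, which pushes the last: jig (55, 0, 42) when the slide joint is 0; 50 wide, z 24 to 60; moves with the slide. Facing it at the jig's far end is the toe stop: its rubber toe pad has its face at jig x 322.5, 70 wide, z 22 to 62. Two guides 16 mm high stand beside the forepart of the last at jig y +-50.
- cam (a joint): Angle of the cam about its upright pivot, rad, counter-clockwise from above. 0 = low point towards the slide's lug (disc bulging to jig +x, away from it); starts at 1.6 to 2.4, in the lug's way, and is turned clockwise. Stops at -0.8 and 2.9, so it can be overturned. The slide gets home only within 0.45 rad of 0. Stiff (0.4 N m, 5 N at the post); it stays where it is left.
- cam_axis (a point): Pivot of the cam, on its axis 46 mm above the table: jig (30, 105, 46). Steel disc 60 mm across, its centre 14 mm off the pivot, z 20 to 36; on top a lever bar 18 wide, z 36 to 46, pointing at jig direction 0.524 rad (30 degrees left of jig +x) plus the cam joint's value, ending 84 mm from the pivot.
- cam_post (a point): Middle of the upright wooden post on the end of the cam's lever: round, 16 mm across, z 46 to 86, its axis 80 mm from the pivot. This point is at z 66. Pushed sideways to turn the cam.
- last: The wooden shoe last on the jig, loose, 230 long in x (heel -115, toe +115), 78 wide, 85 tall near the heel, about 0.35 kg, toe forward. Origin at the middle of its underside, which rests at z 18. Starts at jig x 190 to 200, clear of heel pad and toe pad; with its toe on the toe pad the origin is at jig x 207.5.
- wax_tin: Flat round steel tin, 70 mm across and 26 mm tall, standing to the left of the jig; loose, not part of the job.
- spool: Empty wooden thread spool, 42 mm across and 48 mm tall, standing to the right of the slide; loose, not part of the job.
- heel_block: Dark wooden heel block, 62 x 56 x 42 mm, to the right of the last; loose, not part of the job.
- awl: Small awl with a wooden handle, 150 mm long, lying to the left of the last; loose, not part of the job.
Things that resemble listed ones, but are neither listed nor needed, are in the scene too. What is shaped like the last but turquoise or yellow is not meant.

How it is judged:
By the outcome, as a careful person would: the job done as asked, in the order asked, and still so for the second after the job is handed in, with the robot touching nothing.
It also fails if it takes over 56 s, if anything falls off the work surface, if the arm or the gripper's body presses on something with over 40 N, if the wrist force passes 120 N, or if a joint passes its speed limit or range.

## Robot

A 7-joint arm with a two-finger parallel gripper is mounted at the origin on the work surface. World frame = base frame: x ahead of the robot, y to its left, z up, the work surface at z = 0. Lengths are in m, angles in rad, forces in N, time in s.
With the tool pointing down it reaches from about 0.425 to 0.875 m from the base axis. Payload 4.7 kg.
Tool frame: the origin (TCP) lies midway between the tips of the shut fingers; the grasp point (between the pads) lies 19 mm behind it (robot.pinch_z is the distance from the TCP to the grasp point, in m); z points along the fingers, y is the line along which they close (so a half turn about z gives the same grasp; the last joint's range is limited). The gripper opens to 85 mm and grips with 20 to 120 N. Pads are 22 mm wide; open, the fingers measure 114 mm over their backs; the gripper's body (76 mm by 85 mm) begins 54 mm behind the grasp point. The pads swing forward as they close: fully open they stand 13 mm farther back than shut.
Start: joints at [-1.128, 0.321, -0.07, 1.45, 0.023, 1.371, -0.057], TCP at [0.27, 0.591, 0.231] pointing down, gripper open.
Joint ranges: [-2.86, 2.86], [-0.3, 2.09], [-1.38, 1.24], [0.06, 2.45], [-1.56, 4.7], [0.09, 2.05], [-2.69, 2.69]. Speed limits (rad/s): [2.57, 2.57, 3.14, 3.14, 3.14, 3.14, 3.14].

## Interface

Orientations are given as a rotation vector (axis times angle).
In Python, from workcell import monitor, capture, job_done, robot gives the robot as it stands. The module is installed in compiled form; this text tells all that it offers.
- The arm moves only by the tool drive_tool, never from a script. Its argument "moves" is a list of rows, each an object with "dp": the shift along the tool's x, y, z in mm, a list of three; "angular": the turn, a rotation vector about the tool's x, y, z in rad, a list of three. A call has 1 to 20 rows; each row shifts and turns the commanded pose from where the row before left it, along the tool's axes as they then stand; what a row does not reach is not made up. A row lasts 1/10 s, in which the tool goes at most 50 mm and 8.59 degrees, less where a joint would pass 70% of its speed; a pose out of reach is approached as far as the arm can. A call is refused whole if a number of a shift passes 50 or a number of a turn 0.15, either way. A call with a gripper value outside its range is refused whole. "fingers" is the closure, from 0 (fully open) to 1 (shut), set as the call begins (left out, the last holds). The fingers move at their own pace and stop on an object; "grip_force" is the grip in N (left out, the last holds). Time passes only in rows, so rows that do not move let the fingers close. It gives the time, the measured TCP pose, the force, the opening and the grip force at its end, in the units of the state.
- monitor.sense(): the state, without advancing time (a new reading comes with each control period).
- capture(name): name is "scene" or "top"; returns a dict with "frame" (480x640x3 uint8, red, green, blue), "range_z" (480x640 float32, m along the optical axis (not along the pixel's ray), 0 where there is no reading), "fx", "fy", "cx", "cy" (pixels), "R" (3x3) and "t" (3): a world point X has camera coordinates R X + t. Camera axes: x right, y down, z forward; pixel columns grow to the right and rows downward; lengths in m; the calibration is good to about 2 mm. A picture is of the moment at which its call begins.
- job_done(): hands the job in; it is judged then, once.
The state is a dict: "time_s": time; "q": joint angles; "qd": joint speeds; "joint_efforts": joint torques, N m; "ee_pos": TCP position; "tcp_rot": TCP orientation; "contact_force": force on the tool from outside, world axes, zero at the start; "wrist_torque": the same for the moment, N m; "opening": opening from 0.0 (shut) to 1.0 (fully open); "grasp_force": force on a finger pad.
Only numpy, scipy, OpenCV 4.12 (cv2) and the standard library are available. Lean on these libraries where they do the work, as an engineer would, in place of code of your own. Each camera call takes 0.05 s, during which the arm holds its last target. There are 200 camera calls.

## Working session

There is one attempt and no reset: what is moved stays moved. The work goes in short steps, Python scripts to look and compute and a tool call to move; the robot and the scene stay as the last step left them, time stands still between calls to the robot, and variables do not carry over. Pictures are saved under pics/ and viewed, at most 10 in all, crops included, and the job is handed in when it is done.

Besides the shell and the picture viewer there is one more tool, called after "Emit:" as name([rows], argument=value, ...), one row to a line, values as JSON. drive_tool: Moves the arm, as the interface text tells. Its arguments: {"type":"object","properties":{"moves":{"type":"array"},"fingers":{"type":"number"},"grip_force":{"type":"number"}},"required":["moves"]}

```bash
mkdir -p pics; python3 - <<'E'
from workcell import monitor,capture,robot
import cv2,numpy as np,pickle
for n in("scene","top"):
    c=capture(n); pickle.dump(c,open(n+".pkl","wb")); cv2.imwrite(f"pics/{n}1.png",c["frame"][:,:,::-1])
    R,t=np.array(c["R"]),np.array(c["t"]); print(n,-R.T@t,R[2],c["fx"])
s=monitor.sense(); print(s["time_s"],s["ee_pos"],s["tcp_rot"],s["contact_force"])
E
```

```text
scene [1.15905543 0.03381047 0.74835076] [-0.66772821  0.00096749 -0.74440453] 497.96765054629395
top [0.4832068  0.03719272 1.38933864] [ 0.05561888 -0.01306049 -0.99836665] 575.2116184195395
0.1 [0.27007751 0.59070088 0.23033258] [-6.68255702e-01 -3.06939016e+00  2.66705292e-03] [ 0.22699369 -0.34739388 -0.23521151]
```

View pics/scene1.png

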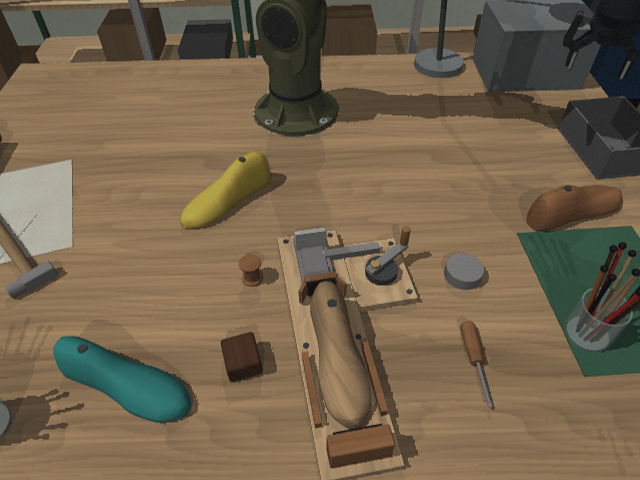

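View pics/top1.png

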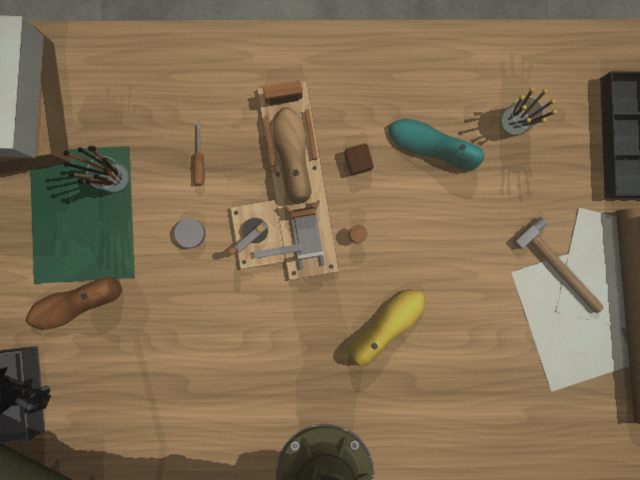

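Scene shows the jig in the middle (post at about (405,236), back plate (310,240), last (340,350)); top shows it at columns 230–338, rows 80–280 (post about (232,250), cam (255,232), back plate (310,262)). Lookalikes: the turquoise last (top 437,143), the yellow one (388,327) and the brown one (75,302). The jig's own last is the pale wooden one (292,155). The only upright post on a cam is at (232,250). Next, a close crop and the jig fit.

```bash
cat > h.py <<'E'
import numpy as np,cv2,pickle
def cloud(c):
    R,t=np.array(c["R"]),np.array(c["t"]); z=c["range_z"].astype(float)
    v,u=np.mgrid[:480,:640]
    P=np.stack([(u-c["cx"])/c["fx"]*z,(v-c["cy"])/c["fy"]*z,z],-1)
    W=(P-t)@R; W[z==0]=np.nan; return W
def ray(c,u,v,h):
    R,t=np.array(c["R"]),np.array(c["t"]); o=-R.T@t
    d=R.T@np.array([(u-c["cx"])/c["fx"],(v-c["cy"])/c["fy"],1]); return o+d*(h-o[2])/d[2]
def proj(c,X):
    p=np.array(c["R"])@np.array(X)+np.array(c["t"]); return c["fx"]*p[0]/p[2]+c["cx"],c["fy"]*p[1]/p[2]+c["cy"]
E
python3 - <<'E'
from h import *
c=pickle.load(open("top.pkl","rb")); W=cloud(c)
f=c["frame"][70:290,170:400,::-1]; cv2.imwrite("pics/crop1.png",cv2.resize(f,None,fx=2.7,fy=2.7,interpolation=cv2.INTER_CUBIC))
z=W[...,2]; print("table z",np.nanmedian(z[300:400,200:320]),np.nanstd(z[380:410,200:280]))
m=((z>.010)).astype(np.uint8); m[:, :215]=0; m[:,345:]=0; m[:70]=0; m[290:]=0
n,l,st,ce=cv2.connectedComponentsWithStats(m)
k=1+np.argmax(st[1:,4]); print(st[k])
cs,_=cv2.findContours((l==k).astype(np.uint8),cv2.RETR_EXTERNAL,cv2.CHAIN_APPROX_NONE)
ct=max(cs,key=cv2.contourArea); ap=cv2.approxPolyDP(ct,4,True)[:,0]
for p in ap: print(p,ray(c,*p,.018)[:2].round(4))
for v,u in [(250,232),(262,310),(232,255)]: pass
E
```

```text
table z 2.3300186981151818e-05 0.0028195134224311656
[  229    80   110   200 12622]
[305  80] [0.9405 0.0387]
[258  88] [0.9212 0.1525]
[276 199] [0.6509 0.11  ]
[231 207] [0.6323 0.2176]
[237 244] [0.5437 0.2033]
[229 250] [0.5295 0.2223]
[238 254] [0.5199 0.2009]
[240 267] [0.4889 0.1961]
[285 261] [0.5024 0.0892]
[289 279] [0.4596 0.0799]
[338 270] [ 0.4801 -0.0369]
```

View pics/crop1.png

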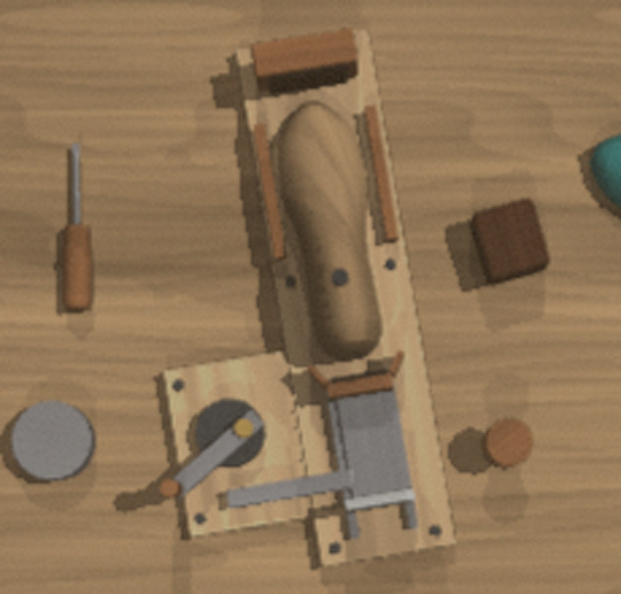

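The crop confirms the target. Gold pivot is at crop (245,427), post top (168,487), lug bar (230–350,490), back plate (380,497). Fitting the jig pose and reading the cam and slide.

```bash
python3 - <<'E'
from h import *
c=pickle.load(open("top.pkl","rb")); s=pickle.load(open("scene.pkl","rb"))
J=np.array([[370,-60],[370,60],[95,60],[95,170],[-55,170],[-55,60],[-100,60],[-100,-60]])/1e3
px=[(305.5,80),(258,88),(276,199),(231,207),(240,267),(285,261),(289,279),(338,270)]
Wd=np.array([ray(c,*p,.018)[:2] for p in px])
a,b=J-J.mean(0),Wd-Wd.mean(0); th=np.arctan2((a[:,0]*b[:,1]-a[:,1]*b[:,0]).sum(),(a*b).sum())
R=np.array([[np.cos(th),-np.sin(th)],[np.sin(th),np.cos(th)]]); o=Wd.mean(0)-R@J.mean(0)
print("th",th,"o",o,"res mm",((J@R.T+o-Wd)*1e3).round(1).tolist())
np.savez("jig.npz",R=R,o=o,th=th)
tj=lambda X:(R.T@(X[:2]-o)*1e3).round(1)
cp=lambda x,y:(170+(x+.5)/2.7-.5,70+(y+.5)/2.7-.5)
piv=ray(c,*cp(245,427),.048); post=ray(c,*cp(168,487),.086)
print("pivot jig",tj(piv),"post jig",tj(post),post)
d=tj(post)-np.array([30,105]); print("r",np.hypot(*d),"cam",np.arctan2(d[1],d[0])-.524)
# post in scene image: brown mask near (405,236)
print("post scene pred",proj(s,[*post[:2],.086]),proj(s,[*post[:2],.046]))
for n,C in(("top",c),("scene",s)):
    W=cloud(C); q=((W[...,:2]-o)@R)*1e3; z=W[...,2]*1e3
    m=(z>60)&(z<95)&(q[...,0]>-100)&(q[...,0]<20)
    mp=m&(q[...,1]>60)&(q[...,1]<220)
    mb=m&(abs(q[...,1])<45)&(q[...,0]<0)
    print(n,"post",mp.sum(),np.median(q[mp],0),"plate",mb.sum(),np.percentile(q[mb],[5,50,95],axis=0).round(1).tolist())
    ml=(z>62)&(q[...,0]>60)&(q[...,0]<320)&(abs(q[...,1])<60)
    print("last",np.percentile(q[ml],[2,98],axis=0).round(1).tolist())
# plate top rear edge, lug front edge from crop
print("plate top",[tj(ray(c,*cp(*p),.076)) for p in((345,505),(413,497))],"lug",[tj(ray(c,*cp(*p),.034)) for p in((230,488),(225,505),(340,475))])
for x,y,h in((-60,0,.06),):print("pushface world",R@np.array([x,y])/1e3+o)
E
```

```text
th 0.15766731427203323 o [0.56696838 0.03677948] res mm [[1.3, -1.8], [1.8, 1.6], [0.5, 0.9], [1.8, 2.0], [-3.0, -0.1], [0.8, -1.8], [-0.8, 0.5], [-2.4, -1.3]]
pivot jig [ 29.6 104.9] post jig [-12.8 173.9] [0.52706049 0.20653072 0.086     ]
r 81.11134322645631 cam 1.6026512684742058
post scene pred (np.float64(405.4616481202297), np.float64(227.33298026246246)) (np.float64(402.88634138698023), np.float64(241.96380122746916))
top post 47 [-13.50661476 171.74359192] plate 115 [[-55.9, -26.4], [-51.5, -0.5], [-46.9, 26.6]]
last [[79.3, -22.8], [232.5, 28.3]]
scene post 117 [ -6.29303776 172.54625342] plate 267 [[-52.3, -25.7], [-45.6, 0.6], [-43.1, 27.6]]
last [[94.5, -21.6], [227.3, 26.5]]
plate top [array([-51.7,  30.2]), array([-54.5, -27.6])] lug [array([-19.7, 127.2]), array([-33.6, 133.9]), array([-24.2,  30.8])]
pushface world [0.50771261 0.02735859]
```

Cam is at about 1.60 rad and the slide at about 5 mm. Moving over behind the post with the fingers shut.

Emit:
drive_tool([
  {"dp":[-19,-13.7,0]},
  {"dp":[-19,-13.7,0]},
  {"dp":[-19,-13.7,0]},
  {"dp":[-19,-13.7,0]},
  {"dp":[-19,-13.7,0]},
  {"dp":[-19,-13.7,0]},
  {"dp":[-19,-13.7,0]},
  {"dp":[-19,-13.7,0]},
  {"dp":[-19,-13.7,0]},
  {"dp":[-19,-13.7,0]},
  {"dp":[-19,-13.7,0]},
  {"dp":[-19,-13.7,0]},
  {"dp":[-19,-13.7,0]},
  {"dp":[-19,-13.7,0]},
  {"dp":[-19,-13.7,0]},
  {"dp":[-19,-13.7,0]},
  {"dp":[-19,-13.7,0]},
  {"dp":[-19,-13.7,0]},
  {"dp":[-19,-13.7,0]},
  {"dp":[-19,-13.7,0]},
], fingers=1)

```text
schema error: expected keys dp, angular
```

Emit:
drive_tool([
  {"dp":[0,0,0],"angular":[0,0,-0.114]},
  {"dp":[0,0,0],"angular":[0,0,-0.114]},
  {"dp":[0,0,0],"angular":[0,0,-0.114]},
  {"dp":[0,0,0],"angular":[0,0,-0.114]},
  {"dp":[0,0,0],"angular":[0,0,-0.114]},
  {"dp":[0,0,0],"angular":[0,0,-0.114]},
  {"dp":[0,0,0],"angular":[0,0,-0.114]},
  {"dp":[0,0,0],"angular":[0,0,-0.114]},
  {"dp":[0,0,0],"angular":[0,0,-0.114]},
  {"dp":[0,0,0],"angular":[0,0,-0.114]},
  {"dp":[0,0,0]},
  {"dp":[0,0,0]},
])

```text
schema error: expected keys dp, angular
```

```bash
cat > st.py <<'E'
from h import *
from scipy.spatial.transform import Rotation as Ro
from workcell import monitor
s=monitor.sense(); g=np.load("jig.npz"); M=Ro.from_rotvec(s["tcp_rot"]).as_matrix(); p=np.array(s["ee_pos"])
j=g["R"].T@(p[:2]-g["o"])*1e3
print("t",s["time_s"],"pos",p.round(4),"jig",j.round(1),"xtool jig deg",np.degrees(np.arctan2(M[1,0],M[0,0])-g["th"]),"z",M[:,2].round(3))
print("q",np.round(s["q"],2),"F",np.round(s["contact_force"],1),"open",s["opening"])
E
python3 st.py
```

```text
t 0.1 pos [0.2701 0.5907 0.2303] jig [-206.2  593.7] xtool jig deg 146.40124571912682 z [-0.001 -0.002 -1.   ]
q [-1.13  0.32 -0.07  1.45  0.02  1.37 -0.06] F [ 0.2 -0.3 -0.2] open 1.0012493584738178
```

Emit:
drive_tool([
  {"dp":[-19,-13.7,0],"angular":[0,0,0]},
  {"dp":[-19,-13.7,0],"angular":[0,0,0]},
  {"dp":[-19,-13.7,0],"angular":[0,0,0]},
  {"dp":[-19,-13.7,0],"angular":[0,0,0]},
  {"dp":[-19,-13.7,0],"angular":[0,0,0]},
  {"dp":[-19,-13.7,0],"angular":[0,0,0]},
  {"dp":[-19,-13.7,0],"angular":[0,0,0]},
  {"dp":[-19,-13.7,0],"angular":[0,0,0]},
  {"dp":[-19,-13.7,0],"angular":[0,0,0]},
  {"dp":[-19,-13.7,0],"angular":[0,0,0]},
  {"dp":[-19,-13.7,0],"angular":[0,0,0]},
  {"dp":[-19,-13.7,0],"angular":[0,0,0]},
  {"dp":[-19,-13.7,0],"angular":[0,0,0]},
  {"dp":[-19,-13.7,0],"angular":[0,0,0]},
  {"dp":[-19,-13.7,0],"angular":[0,0,0]},
  {"dp":[-19,-13.7,0],"angular":[0,0,0]},
  {"dp":[-19,-13.7,0],"angular":[0,0,0]},
  {"dp":[-19,-13.7,0],"angular":[0,0,0]},
  {"dp":[-19,-13.7,0],"angular":[0,0,0]},
  {"dp":[-19,-13.7,0],"angular":[0,0,0]},
], fingers=1)

```text
time_s: 2.1
ee_pos: [0.502, 0.183, 0.2309]
tcp_rot: [-0.668, -3.069, 0.001]
contact_force: [-0.3, -0.1, -0.1]
opening: 0.001
grasp_force: 0.0
```

Emit:
drive_tool([
  {"dp":[0,0,0],"angular":[0,0,-0.114]},
  {"dp":[0,0,0],"angular":[0,0,-0.114]},
  {"dp":[0,0,0],"angular":[0,0,-0.114]},
  {"dp":[0,0,0],"angular":[0,0,-0.114]},
  {"dp":[0,0,0],"angular":[0,0,-0.114]},
  {"dp":[0,0,0],"angular":[0,0,-0.114]},
  {"dp":[0,0,0],"angular":[0,0,-0.114]},
  {"dp":[0,0,0],"angular":[0,0,-0.114]},
  {"dp":[0,0,0],"angular":[0,0,-0.114]},
  {"dp":[0,0,0],"angular":[0,0,-0.114]},
  {"dp":[0,0,0],"angular":[0,0,0]},
  {"dp":[0,0,0],"angular":[0,0,0]},
])

```text
time_s: 3.3
ee_pos: [0.5018, 0.1839, 0.231]
tcp_rot: [1.09, -2.946, 0.0]
contact_force: [-0.5, 1.1, -0.6]
opening: 0.005
grasp_force: 0.0
```

```bash
python3 st.py
```

```text
t 3.3 pos [0.5018 0.1839 0.231 ] jig [-41.3 155.5] xtool jig deg -148.440945179765 z [-0. -0. -1.]
q [-0.61  0.07  0.22  1.75 -0.02  1.32  1.89] F [-0.5  1.1 -0.6] open 0.004923205769034633
```

Emit:
drive_tool([
  {"dp":[0,0,18],"angular":[0,0,0]},
  {"dp":[0,0,18],"angular":[0,0,0]},
  {"dp":[0,0,18],"angular":[0,0,0]},
  {"dp":[0,0,18],"angular":[0,0,0]},
  {"dp":[0,0,18],"angular":[0,0,0]},
  {"dp":[0,0,18],"angular":[0,0,0]},
  {"dp":[0,0,18],"angular":[0,0,0]},
  {"dp":[0,0,18],"angular":[0,0,0]},
  {"dp":[0,0,18],"angular":[0,0,0]},
  {"dp":[0,0,11],"angular":[0,0,0]},
  {"dp":[0,0,0],"angular":[0,0,0]},
])

```text
time_s: 4.4
ee_pos: [0.5007, 0.1835, 0.0567]
tcp_rot: [1.091, -2.943, 0.001]
contact_force: [0.3, -0.6, 0.2]
opening: -0.002
grasp_force: 0.0
```

```bash
cat > look.py <<'E'
import sys; from h import *; from workcell import capture
c=capture("scene"); pickle.dump(c,open("scene.pkl","wb")); x,y=280,170
cv2.imwrite(f"pics/{sys.argv[1]}.png",cv2.resize(c["frame"][y:y+180,x:x+200,::-1],None,fx=3.3,fy=3.3,interpolation=cv2.INTER_CUBIC))
E
python3 st.py; python3 look.py pre
```

```text
t 4.4 pos [0.5007 0.1835 0.0567] jig [-42.4 155.3] xtool jig deg -148.34345401558727 z [-0.003 -0.002 -1.   ]
q [-0.59  0.24  0.21  1.94 -0.06  0.98  1.93] F [ 0.3 -0.6  0.2] open -0.001862940221898644
```

View pics/pre.png

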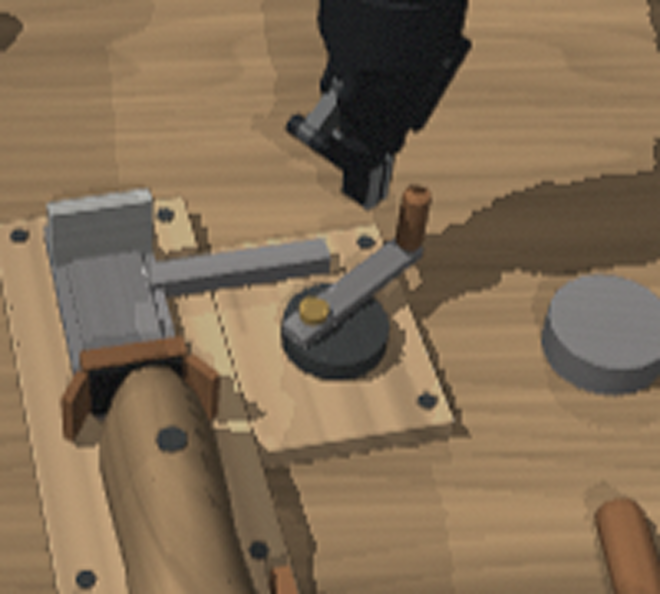

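The fingertips at (365,195) stand behind the post (413,215), clear of the lug. Starting the arc, 14 rows first.

Emit:
drive_tool([
  {"dp":[-5,0,0],"angular":[0,0,0]},
  {"dp":[-5,0,0],"angular":[0,0,0]},
  {"dp":[-5,0,0],"angular":[0,0,0]},
  {"dp":[-6.45,1.26,0],"angular":[0,0,0.08]},
  {"dp":[-6.45,1.26,0],"angular":[0,0,0.08]},
  {"dp":[-6.45,1.26,0],"angular":[0,0,0.08]},
  {"dp":[-6.45,1.26,0],"angular":[0,0,0.08]},
  {"dp":[-6.45,1.26,0],"angular":[0,0,0.08]},
  {"dp":[-6.45,1.26,0],"angular":[0,0,0.08]},
  {"dp":[-6.45,1.26,0],"angular":[0,0,0.08]},
  {"dp":[-6.45,1.26,0],"angular":[0,0,0.08]},
  {"dp":[-6.45,1.26,0],"angular":[0,0,0.08]},
  {"dp":[-6.45,1.26,0],"angular":[0,0,0.08]},
  {"dp":[-6.45,1.26,0],"angular":[0,0,0.08]},
  {"dp":[-6.45,1.26,0],"angular":[0,0,0.08]},
  {"dp":[-6.45,1.26,0],"angular":[0,0,0.08]},
  {"dp":[-6.45,1.26,0],"angular":[0,0,0.08]},
])

```text
time_s: 6.15
ee_pos: [0.5923, 0.2271, 0.0582]
tcp_rot: [-0.64, -3.071, 0.002]
contact_force: [-6.6, -0.4, 3.1]
opening: 0.002
grasp_force: 2.8
```

```bash
python3 st.py; python3 look.py mid
```

```text
t 6.15 pos [0.5923 0.2271 0.0582] jig [ 54.9 184. ] xtool jig deg 147.40476529417208 z [-0.005 -0.    -1.   ]
q [-0.71  0.44  0.38  1.69 -0.18  1.05  0.89] F [-6.6 -0.4  3.1] open 0.00206930407326148
```

View pics/mid.png

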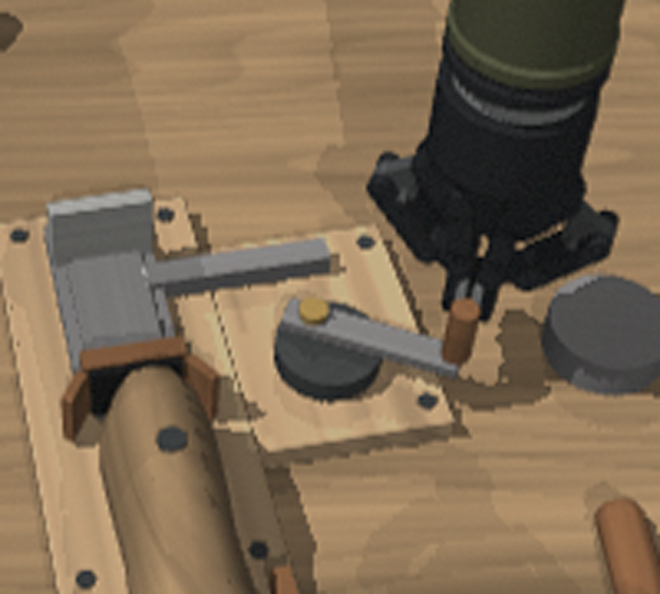

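The post (462,330) is on the fingertips and the lever is at about 58° in jig terms. It needs about 0.49 rad more.

Emit:
drive_tool([
  {"dp":[-6.45,1.26,0],"angular":[0,0,0.08]},
  {"dp":[-6.45,1.26,0],"angular":[0,0,0.08]},
  {"dp":[-6.45,1.26,0],"angular":[0,0,0.08]},
  {"dp":[-6.45,1.26,0],"angular":[0,0,0.08]},
  {"dp":[-6.45,1.26,0],"angular":[0,0,0.08]},
  {"dp":[-6.45,1.26,0],"angular":[0,0,0.08]},
  {"dp":[0,0,0],"angular":[0,0,0]},
  {"dp":[0,0,0],"angular":[0,0,0]},
])

```text
time_s: 7.0
ee_pos: [0.6289, 0.2118, 0.058]
tcp_rot: [-1.345, -2.837, 0.001]
contact_force: [-4.1, 0.5, 0.1]
opening: 0.001
grasp_force: 2.0
```

```bash
python3 st.py; cat > cam.py <<'E'
from h import *; from workcell import capture
g=np.load("jig.npz"); 
for n in("scene","top"):
    C=capture(n); pickle.dump(C,open(n+".pkl","wb")); W=cloud(C); q=((W[...,:2]-g["o"])@g["R"])*1e3-[30,105]; z=W[...,2]*1e3
    r=np.hypot(q[...,0],q[...,1]); hsv=cv2.cvtColor(C["frame"],cv2.COLOR_RGB2HSV)
    m=(z>50)&(z<92)&(abs(r-80)<16)&(hsv[...,1]>90)&(hsv[...,0]<20)
    a=np.median(q[m],0) if m.sum() else None
    print(n,m.sum(),a,None if a is None else np.arctan2(a[1],a[0])-.524)
    q+=[30,105]; mb=(z>66)&(z<80)&(abs(q[...,1])<30)&(abs(q[...,0]+35)<45); print(" plate",np.percentile(q[mb][:,0],[5,50,95]).round(1) if mb.sum() else 0)
    mt=(z>40)&(q[...,0]>60)&(q[...,0]<321)&(abs(q[...,1])<42); print(" last x", np.percentile(q[mt][:,0],[1,99]).round(1))
E
python3 cam.py
```

```text
t 7.0 pos [0.6289 0.2118 0.058 ] jig [ 88.6 163.1] xtool jig deg 120.2256649241398 z [-0.002  0.    -1.   ]
q [-0.72  0.51  0.47  1.61 -0.26  1.08  0.5 ] F [-4.1  0.5  0.1] open 0.0012344874779303592
scene 301 [67.18251097 34.8320422 ] -0.04568667842146523
 plate [-52.5 -46.1 -43.2]
 last x [ 61.3 297.5]
top 72 [ 22.62912893 -80.69474733] -1.821390067569952
 plate [-56.  -51.6 -47. ]
 last x [ 67.9 295.6]
```

The cam reads about 0 both from the camera (-0.05) and from the finger geometry (+0.03), and the slide has not moved. Backing off, lifting, and turning to line up with the jig.

Emit:
drive_tool([
  {"dp":[5,0,0],"angular":[0,0,0]},
  {"dp":[10,0,0],"angular":[0,0,0]},
  {"dp":[0,0,-20],"angular":[0,0,0]},
  {"dp":[0,0,-20],"angular":[0,0,0]},
  {"dp":[0,0,-20],"angular":[0,0,0]},
  {"dp":[0,0,-20],"angular":[0,0,0]},
  {"dp":[0,0,-20],"angular":[0,0,0]},
  {"dp":[0,0,-20],"angular":[0,0,0]},
  {"dp":[0,0,-20],"angular":[0,0,0]},
  {"dp":[0,0,0],"angular":[0,0,-0.104]},
  {"dp":[0,0,0],"angular":[0,0,-0.104]},
  {"dp":[0,0,0],"angular":[0,0,-0.104]},
  {"dp":[0,0,0],"angular":[0,0,-0.104]},
  {"dp":[0,0,0],"angular":[0,0,-0.104]},
  {"dp":[0,0,0],"angular":[0,0,-0.104]},
  {"dp":[0,0,0],"angular":[0,0,-0.104]},
  {"dp":[0,0,0],"angular":[0,0,-0.104]},
  {"dp":[0,0,0],"angular":[0,0,-0.104]},
  {"dp":[0,0,0],"angular":[0,0,-0.104]},
])

```text
time_s: 9.0
ee_pos: [0.6211, 0.2227, 0.199]
tcp_rot: [-0.245, 3.129, 0.0]
contact_force: [1.1, -0.2, -0.2]
opening: -0.001
grasp_force: 0.0
```

Emit:
drive_tool([
  {"dp":[17,-17.6,0],"angular":[0,0,0]},
  {"dp":[17,-17.6,0],"angular":[0,0,0]},
  {"dp":[17,-17.6,0],"angular":[0,0,0]},
  {"dp":[17,-17.6,0],"angular":[0,0,0]},
  {"dp":[17,-17.6,0],"angular":[0,0,0]},
  {"dp":[17,-17.6,0],"angular":[0,0,0]},
  {"dp":[17,-17.6,0],"angular":[0,0,0]},
  {"dp":[17,-17.6,0],"angular":[0,0,0]},
  {"dp":[17,-17.6,0],"angular":[0,0,0]},
  {"dp":[17,-17.6,0],"angular":[0,0,0]},
  {"dp":[0,0,0],"angular":[0,0,0]},
  {"dp":[0,0,0],"angular":[0,0,0]},
])

```text
time_s: 10.2
ee_pos: [0.4796, 0.0229, 0.1991]
tcp_rot: [-0.236, 3.13, 0.002]
contact_force: [0.4, 0.9, 0.3]
opening: 0.001
grasp_force: 0.0
```

```bash
python3 st.py; python3 cam.py; python3 look.py over
```

```text
t 10.2 pos [0.4796 0.0229 0.1991] jig [-88.4   0. ] xtool jig deg -180.39823757617992 z [ 0.003  0.001 -1.   ]
q [-0.55 -0.04  0.44  1.92  0.02  1.26  1.61] F [0.4 0.9 0.3] open 0.0008453713194170131
scene 296 [68.5795326  34.66518506] -0.055982619325009586
 plate [-53.  -46.  -43.2]
 last x [ 60.9 298. ]
top 121 [ 31.71166993 -71.30720787] -1.676342755475047
 plate 0
 last x [ 67.3 296.9]
```

View pics/over.png

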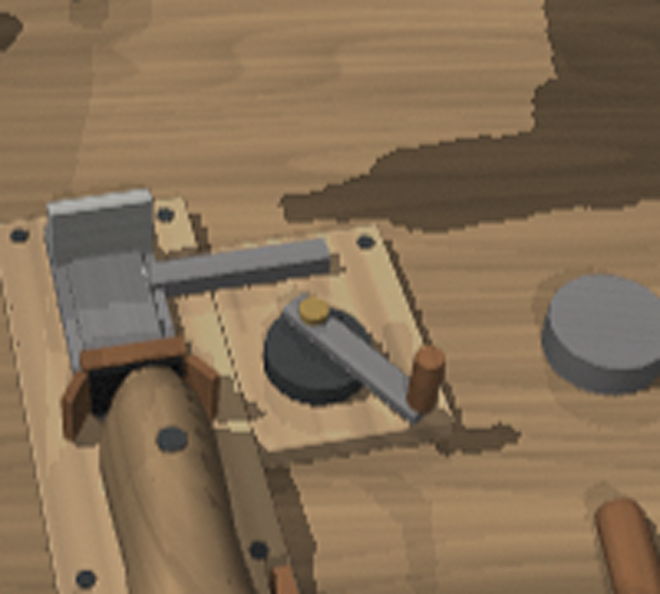

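The cam's low side now faces the lug: lever from (313,308) to the post (425,375), with the disc bulging away from the lug bar. Descending behind the back plate.

Emit:
drive_tool([
  {"dp":[0,0,18],"angular":[0,0,0]},
  {"dp":[0,0,18],"angular":[0,0,0]},
  {"dp":[0,0,18],"angular":[0,0,0]},
  {"dp":[0,0,18],"angular":[0,0,0]},
  {"dp":[0,0,18],"angular":[0,0,0]},
  {"dp":[0,0,18],"angular":[0,0,0]},
  {"dp":[0,0,18],"angular":[0,0,0]},
  {"dp":[0,0,18],"angular":[0,0,0]},
  {"dp":[0,0,2],"angular":[0,0,0]},
  {"dp":[-5,0,0],"angular":[0,0,0]},
  {"dp":[-5,0,0],"angular":[0,0,0]},
  {"dp":[-5,0,0],"angular":[0,0,0]},
  {"dp":[-3,0,0],"angular":[0,0,0]},
  {"dp":[-3,0,0],"angular":[0,0,0]},
  {"dp":[-3,0,0],"angular":[0,0,0]},
  {"dp":[-3,0,0],"angular":[0,0,0]},
  {"dp":[-3,0,0],"angular":[0,0,0]},
])

```text
time_s: 12.05
ee_pos: [0.5085, 0.0273, 0.0523]
tcp_rot: [0.237, -3.132, -0.0]
contact_force: [-2.6, -0.2, 2.2]
opening: -0.003
grasp_force: 1.1
```

```bash
python3 st.py; python3 cam.py
```

```text
t 12.05 pos [0.5085 0.0273 0.0523] jig [-59.2  -0.2] xtool jig deg -180.3698961551398 z [-0.001  0.    -1.   ]
q [-0.51  0.2   0.45  2.01 -0.11  0.96  1.71] F [-2.6 -0.2  2.2] open -0.002843919043699693
scene 285 [69.00116532 34.89851045] -0.055749463972405155
 plate [-50.2 -39.2 -35. ]
 last x [ 64.1 297.2]
top 116 [ 43.67721019 -68.81668333] -1.5292597713726561
 plate 0
 last x [ 62.4 295.8]
```

Emit:
drive_tool([
  {"dp":[-2,0,0],"angular":[0,0,0]},
  {"dp":[-2,0,0],"angular":[0,0,0]},
  {"dp":[-2,0,0],"angular":[0,0,0]},
  {"dp":[-2,0,0],"angular":[0,0,0]},
  {"dp":[-2,0,0],"angular":[0,0,0]},
  {"dp":[-2,0,0],"angular":[0,0,0]},
  {"dp":[-2,0,0],"angular":[0,0,0]},
  {"dp":[-2,0,0],"angular":[0,0,0]},
  {"dp":[-2,0,0],"angular":[0,0,0]},
  {"dp":[-2,0,0],"angular":[0,0,0]},
  {"dp":[0,0,0],"angular":[0,0,0]},
])

```text
time_s: 13.25
ee_pos: [0.5278, 0.0304, 0.0522]
tcp_rot: [0.237, -3.131, -0.0]
contact_force: [-5.1, 0.1, 3.1]
opening: -0.002
grasp_force: 2.4
```

Emit:
drive_tool([
  {"dp":[-1,0,0],"angular":[0,0,0]},
  {"dp":[-1,0,0],"angular":[0,0,0]},
  {"dp":[0,0,0],"angular":[0,0,0]},
])

```text
time_s: 13.55
ee_pos: [0.5298, 0.0307, 0.0522]
tcp_rot: [0.237, -3.131, -0.0]
contact_force: [-5.0, -0.7, 3.5]
opening: -0.004
grasp_force: 2.5
```

```bash
python3 st.py; python3 cam.py
```

```text
t 13.55 pos [0.5298 0.0307 0.0522] jig [-37.7  -0.2] xtool jig deg -180.36182068070664 z [-0.001  0.    -1.   ]
q [-0.5   0.25  0.44  1.96 -0.13  0.97  1.72] F [-5.  -0.7  3.5] open -0.0037333122720509078
scene 219 [73.37822492 37.41810298] -0.05243625621733777
 plate [-29.3 -17.7 -13.3]
 last x [ 79.3 309.2]
top 82 [63.43056468 34.62471389] -0.0243347034078239
 plate 0
 last x [ 73.3 308.1]
```

Emit:
drive_tool([
  {"dp":[-1,0,0],"angular":[0,0,0]},
  {"dp":[-1,0,0],"angular":[0,0,0]},
  {"dp":[0,0,0],"angular":[0,0,0]},
])

```text
time_s: 13.95
ee_pos: [0.5318, 0.031, 0.0522]
tcp_rot: [0.237, -3.131, -0.0]
contact_force: [-4.4, 1.0, 2.2]
opening: 0.002
grasp_force: 2.4
```

Emit:
drive_tool([
  {"dp":[-1,0,0],"angular":[0,0,0]},
  {"dp":[0,0,0],"angular":[0,0,0]},
])

```text
time_s: 14.15
ee_pos: [0.5318, 0.031, 0.0522]
tcp_rot: [0.237, -3.129, -0.001]
contact_force: [-8.1, -0.4, 4.8]
opening: -0.001
grasp_force: 3.9
```

Emit:
drive_tool([
  {"dp":[-1,0,0],"angular":[0,0,0]},
  {"dp":[0,0,0],"angular":[0,0,0]},
])

```text
time_s: 14.35
ee_pos: [0.5318, 0.031, 0.0521]
tcp_rot: [0.237, -3.127, -0.001]
contact_force: [-10.7, -0.5, 8.5]
opening: 0.003
grasp_force: 5.4
```

Emit:
drive_tool([
  {"dp":[-1,0,0],"angular":[0,0,0]},
  {"dp":[0,0,0],"angular":[0,0,0]},
])

```text
time_s: 14.55
ee_pos: [0.5318, 0.031, 0.052]
tcp_rot: [0.236, -3.125, -0.001]
contact_force: [-14.1, -0.3, 10.8]
opening: 0.0
grasp_force: 6.7
```

```bash
python3 st.py; python3 cam.py
```

```text
t 14.55 pos [0.5318 0.031  0.052 ] jig [-35.6  -0.2] xtool jig deg -180.37933676599906 z [-0.008 -0.    -1.   ]
q [-0.5   0.26  0.44  1.95 -0.13  0.97  1.73] F [-14.1  -0.3  10.8] open 0.0004462795668570739
scene 200 [74.56232583 38.03549236] -0.05229177409227098
 plate [-27.  -15.3 -11.9]
 last x [ 81.2 311. ]
top 76 [64.05529395 36.71816887] -0.0034998451558617694
 plate 0
 last x [ 75.  310.6]
```

The slide is hard against its end stop. Backing off and lifting clear.

Emit:
drive_tool([
  {"dp":[4,0,0],"angular":[0,0,0]},
  {"dp":[10,0,0],"angular":[0,0,0]},
  {"dp":[15,0,0],"angular":[0,0,0]},
  {"dp":[10,0,0],"angular":[0,0,0]},
  {"dp":[0,0,-20],"angular":[0,0,0]},
  {"dp":[0,0,-20],"angular":[0,0,0]},
  {"dp":[0,0,-20],"angular":[0,0,0]},
  {"dp":[0,0,-20],"angular":[0,0,0]},
  {"dp":[0,0,-20],"angular":[0,0,0]},
  {"dp":[0,0,-20],"angular":[0,0,0]},
  {"dp":[0,0,-20],"angular":[0,0,0]},
  {"dp":[0,20,0],"angular":[0,0,0]},
  {"dp":[0,30,0],"angular":[0,0,0]},
  {"dp":[0,30,0],"angular":[0,0,0]},
  {"dp":[0,30,0],"angular":[0,0,0]},
  {"dp":[0,30,0],"angular":[0,0,0]},
  {"dp":[0,30,0],"angular":[0,0,0]},
  {"dp":[0,20,0],"angular":[0,0,0]},
  {"dp":[0,0,0],"angular":[0,0,0]},
  {"dp":[0,0,0],"angular":[0,0,0]},
])

```text
time_s: 16.65
ee_pos: [0.4684, 0.2128, 0.1924]
tcp_rot: [-0.238, 3.132, -0.001]
contact_force: [-0.0, 0.2, 0.3]
opening: -0.0
grasp_force: 0.0
```

```bash
python3 st.py; python3 cam.py; python3 - <<'E'
from h import *
c=pickle.load(open("scene.pkl","rb")); d=pickle.load(open("top.pkl","rb"))
a=cv2.resize(c["frame"][210:480,220:500,::-1],(560,540)); b=cv2.resize(d["frame"][70:290,170:350,::-1],(240,540)) if 0 else None
cv2.imwrite("pics/end.png",a)
E
```

```text
t 16.65 pos [0.4684 0.2128 0.1924] jig [-69.7 189.3] xtool jig deg -180.34956599116435 z [ 0.001 -0.    -1.   ]
q [-0.74  0.05  0.27  1.85 -0.01  1.24  1.26] F [-0.   0.2  0.3] open -0.0004513419409176412
scene 198 [74.73104606 38.05342751] -0.053015482117144686
 plate [-20.6 -14.2 -11.3]
 last x [ 81.7 311.4]
top 75 [64.63088654 36.37867703] -0.011330809328343294
 plate [-24.2 -19.8 -15. ]
 last x [ 75.  309.6]
```

View pics/end.png

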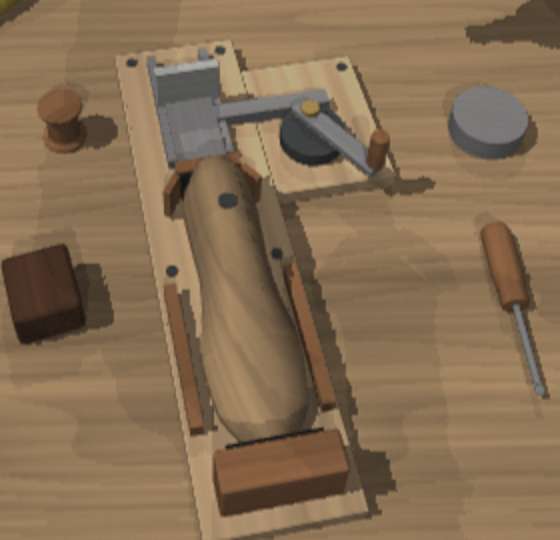

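The last's toe (270,432) is up at the toe pad, the lug sits beside the cam with the lever at its low setting, and the tin, spool, block and awl stand where they were. The back plate has moved 32 mm from its start at about 4 to 5 mm, so the slide is home. The hand is clear, so I'm handing in.

```bash
python3 -c "
from workcell import job_done
print(job_done())"
```

```text
the job is handed in; nothing more can be done
None
```

I handed the job in at about 17 s of the 56 s allowed: the cam was turned to its low point (about 0 rad), then the slide was pushed to its hard end stop. By eye the last's toe is at the toe pad, though a gap of 1–2 mm can't be ruled out; the loose things look undisturbed and the hand is clear.

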